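Index the carving turntable to a counted station and lock it

TASK

Turn the round plate of the indexing table, click by click, until the third stud clockwise from the tall one (seen from above, the tall one not counted) rests at the brass pointer. Then slide the lock bolt fully home, so that it holds the plate at that station. Leave the other things on the table where they are.

Things in the scene. Friction and masses are not known exactly. Their poses are not given: they have to be found in the camera images.
- hub (a point): fixed point on the axis of the indexing turntable, 42 mm above the table, level with the top of its round plate. Its frame belongs to the fixed base: x points straight away from the brass pointer, y towards the lock bolt, z up. The base is a steel disc 184 mm across, 12 mm thick, on the table, with a tongue 66 mm wide reaching out to 170 mm along +y
- plate (a point): centre of the top face of the round plate (same place as the hub; turns with the plate: its -x points to the tall stud). Wood with a slotted steel rim, 178 mm across, top 42 mm above the table; turns either way. In its middle a wooden blank, 84 mm across, up to 26 mm high, is fixed
- detent (a point): spring detent below the plate, on the fixed base: eight stations 45 deg (0.785 rad) apart. Leaving a station takes about 0.22 N m (some 3 to 4 N at a stud); past half-way (22.5 deg) the plate snaps on to the next station, damped. Released anywhere it settles into the nearest station (only just at half-way may it hang); at rest one stud stands at the pointer
- tall_stud (a point): centre of the ball (18 mm across) on the tall stud, 114 mm above the table; turns with the plate. Eight upright steel studs, 12 mm in diameter, stand on the plate 45 deg apart, their axes 70 mm from the hub axis, with free gaps of 41 mm between them; seven rise 36 mm above the plate, the tall one 81 mm
- pointer (a point): tip of the brass pointer, an upright strip 60 mm tall on the fixed base just outside the plate's rim: 94 mm from the hub axis along the hub's -x, 58 mm above the table
- bolt_knob (a point): centre of the bolt's upright round knob, 65 mm above the table, on the hub's +y axis, 119 mm from the hub axis when the bolt is home, up to 137 mm when drawn. Wood, 20 mm in diameter, from 53 to 79 mm above the table, on a steel stem 13 to 17 mm in diameter down to 27 mm. The bolt's fixed guide block, 50 mm high, lies between it and the plate, from 99 to 117 mm
- bolt (a joint): travel of the lock bolt in m: 0 fully home (nose in one of the eight slots of the plate's rim, plate locked), 0.018 fully drawn along the hub's +y; it starts drawn and stays where it is left. Sliding it takes 2 to 3 N. It goes home only when the plate rests in a station; otherwise its nose stops on the rim at about 0.010
- scribing_stand: fixed steel stand beside the plate: origin under its centre on the table; round foot 56 mm across, 14 mm high, thin upright 12 mm in diameter rising to 204 mm, clamp 165 mm up with a 3 mm radius rod pointing 48 mm along its own +y; an obstacle
- glue_bottle: white glue bottle standing upright, 54 mm across, 146 mm tall; origin at the centre of its underside; a loose bystander
- tint_bottle: small tint bottle standing upright, 24 mm across, 49 mm tall; origin at the centre of its underside; a loose bystander
- tea_mug: orange mug standing upright, 81 x 113 mm with its handle, 101 mm tall; origin at the centre of its underside; a loose bystander
- masking_tape: roll of tape lying flat, 96 mm across, 25 mm high; origin at the centre of its underside; a loose bystander
- wax_tin: round tin, 61 mm across, 26 mm high; origin at the centre of its underside; a loose bystander

How it is judged:
By the outcome, as a careful person would: the job done as asked, in the order asked, and still so for the second after the job is handed in, with the robot touching nothing.
It also fails if it takes over 64 s, if anything falls off the work surface, if the arm or the gripper's body presses on something with over 40 N, if the wrist force passes 120 N, or if a joint passes its speed limit or range.

ROBOT

A 6-joint arm with a two-finger parallel gripper is mounted at the origin on the work surface; the furniture and walls round the work are solid. World frame = base frame: x ahead of the robot, y to its left, z up, the work surface at z = 0. Lengths are in m, angles in degrees, forces in N, time in s.
With the tool pointing down it reaches from about 0.4 to 0.825 m from the base axis. Payload 7 kg.
Tool frame: the origin (TCP) lies midway between the tips of the shut fingers; the grasp point (between the pads) lies 19 mm behind it; z points along the fingers, y is the direction in which the jaws open and shut (so a half turn about z gives the same grasp; the last joint's range is limited). The gripper opens to 88 mm and grips with 3 to 60 N. Pads are 19 mm wide; open, the fingers measure 130 mm over their backs; the gripper's body (78 mm by 193 mm) begins 47 mm behind the grasp point.
Start: joints at [-50.93, 20.546, 0.682, 0, -70.136, -16.507], TCP at [0.259, -0.623, 0.227] pointing down, gripper open.
Joint ranges: [-176.03, 176.03], [-82.01, 121.73], [-58.28, 71.71], [-173.87, 95.51], [-174.79, -0.11], [-173.66, 173.66]. Speed limits (degrees/s): [136.94, 136.94, 172.46, 180, 180, 180].

INTERFACE

Orientations are given as a 3x3 rotation matrix whose columns are the frame's x, y, z axes.
In Python, from rig import robot gives the robot as it stands. Calls block until the motion is done:
- robot.goto(position, orientation): joint-space move of the TCP to a pose.
- robot.servo_line(position, ori=None, speed=0.15): straight line of the TCP; ori=None keeps the orientation; speed is the mean speed in m/s.
- robot.movej(angles): joint-space move.
- robot.move_gripper(opening): opening from 0.0 (shut) to 1.0 (fully open); the grip force is fixed at half the most; returns when the fingers have stopped.
- robot.dwell(seconds).
- robot.ik(position, orientation): joint angles nearest the present ones, or None.
- robot.grab_frame(name): name is "scene" or "top" or "wrist"; returns (picture, depth): 420x560x3 uint8, red, green, blue; 420x560 float32, m along the optical axis (not along the pixel's ray), 0 where there is no reading.
- robot.camera_info(name): a dict with "vfov" (degrees; the focal length in pixels is half the picture's height over the tangent of half this angle, whatever the lens; pixels are square), "cx", "cy" (the principal point, pixels), "view" (4x4, takes a point from world to camera coordinates); the wrist camera has in their place "T_tool_cam" (4x4, takes a point from camera to tool coordinates, whose origin is the TCP and whose axes are the flange's). Camera axes: x right, y down, z forward; pixel columns grow to the right and rows downward; lengths in m; the calibration is good to about 2 mm. The wrist camera is an equidistant fisheye: a pixel r from the principal point sees the ray r / f radians off the axis. A picture is of the moment at which its call begins: read the wrist's pose just before it. camera_info takes no time and is no camera call.
A pose or a line that the arm cannot do raises robot.Unreachable and nothing moves.
- robot.job_done(): hands the job in, once; it reports no verdict.
Readings, each from a call of its own:
- robot.read_t(): time.
- robot.read_qpos(): joint angles.
- robot.read_qvel(): joint speeds.
- robot.read_effort(): joint torques, N m.
- robot.read_position(): TCP position.
- robot.read_tcp_rot(): TCP orientation.
- robot.read_force(): force on the tool from outside, world axes, zero at the start.
- robot.read_ft_torque(): the same for the moment, N m.
- robot.read_grip_width(): opening from 0.0 (shut) to 1.0 (fully open).
Only numpy, scipy, OpenCV 4.12 (cv2) and the standard library are available. Lean on these libraries where they do the work, as an engineer would, in place of code of your own. Each camera call takes 0.05 s, during which the arm holds its last target.

## Working session

There is one attempt and no reset: what is moved stays moved. The work goes in short steps, each a Python script; the robot and the scene stay as the last script left them, time stands still between calls to the robot, and variables do not carry over. Pictures are saved under pics/ and viewed, and the job is handed in when it is done.

```bash
ls; mkdir -p pics
cat > h.py <<'E'
import numpy as np, cv2
from rig import robot
def save(n,p): cv2.imwrite('pics/'+n+'.png',p[:,:,::-1])
E
python3 - <<'E'
from h import *
for c in ['scene','top']:
    p,d=robot.grab_frame(c); save(c+'0',p); np.savez('pics/%s0.npz'%c,p=p,d=d)
    i=robot.camera_info(c); print(c,i)
print(robot.camera_info('wrist'),robot.read_t(),robot.read_tcp_rot())
E
```

```text
pics
scene {'vfov': 50.44988387400666, 'cx': 279.9879469847679, 'cy': 213.43026980679764, 'view': array([[-0.9093571 , -0.415967  , -0.00641305,  0.3795497 ],
       [-0.26266147,  0.58602945, -0.76653665,  0.2232591 ],
       [ 0.32261219, -0.69537108, -0.64216854,  0.78448116],
       [ 0.        ,  0.        ,  0.        ,  1.        ]])}
top {'vfov': 43.55539249044354, 'cx': 278.15101266849354, 'cy': 213.84490012866624, 'view': array([[-0.01539458, -0.99982597, -0.01053694, -0.02126608],
       [-0.99915846,  0.01578328, -0.0378585 ,  0.42481094],
       [ 0.03801822,  0.00994526, -0.99922755,  1.16594615],
       [ 0.        ,  0.        ,  0.        ,  1.        ]])}
{'vfov': 65.70646984690485, 'cx': 275.88443753057487, 'cy': 210.89964415153938, 'T_tool_cam': array([[ 1.20000456e-04, -9.64262679e-01, -2.64948055e-01,
         7.04847527e-02],
       [ 9.99999937e-01,  2.04160289e-04, -2.90108558e-04,
        -2.03724704e-05],
       [ 3.33832727e-04, -2.64948004e-01,  9.64262643e-01,
        -1.58788714e-01],
       [ 0.00000000e+00,  0.00000000e+00,  0.00000000e+00,
         1.00000000e+00]])} 0.1 [[-9.23510508e-01 -3.83572461e-01 -7.13052861e-04]
 [-3.83573094e-01  9.23509571e-01  1.32415961e-03]
 [ 1.50599980e-04  1.49638321e-03 -9.99998869e-01]]
```

View pics/scene0.png

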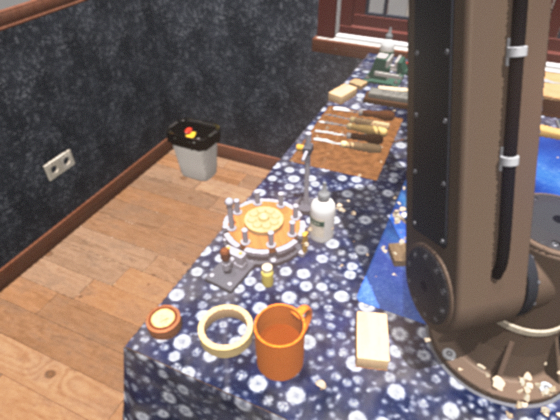

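View pics/top0.png

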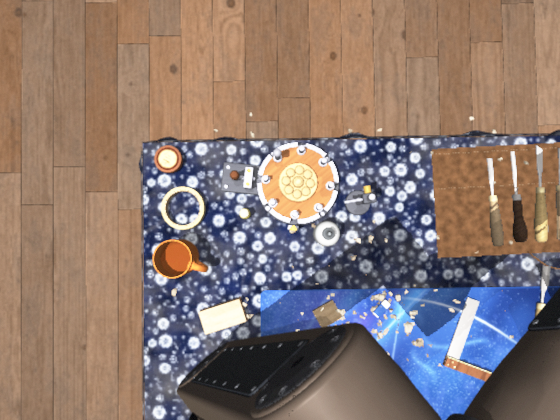

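The turntable's centre is near (298,182) in the top view, with the bolt on its left at (236,176), the pointer near (293,228), the glue bottle at (327,234) and the stand at (362,198). I'll zoom in and measure next.

```bash
cat >> h.py <<'E'
class Cam:
    def __init__(s,n):
        i=robot.camera_info(n); s.f=210/np.tan(np.radians(i['vfov']/2)); s.c=np.array([i['cx'],i['cy']]); s.V=i['view']
        s.R=s.V[:3,:3]; s.o=-s.R.T@s.V[:3,3]
    def ray(s,u,v): 
        return s.R.T@np.array([(u-s.c[0])/s.f,(v-s.c[1])/s.f,1.])
    def onz(s,u,v,z):
        r=s.ray(u,v); return s.o+r*(z-s.o[2])/r[2]
    def proj(s,p):
        q=s.R@np.asarray(p)+s.V[:3,3]; return s.c+s.f*q[:2]/q[2]
    def cloud(s,d):
        v,u=np.mgrid[:d.shape[0],:d.shape[1]]
        P=np.stack([(u-s.c[0])/s.f*d,(v-s.c[1])/s.f*d,d],-1)
        return (P-s.V[:3,3])@s.R
E
python3 - <<'E'
from h import *
t=Cam('top'); D=np.load('pics/top0.npz'); p,d=D['p'],D['d']
C=t.cloud(d)
a=cv2.resize(p[130:260,150:400],None,fx=3.2,fy=3.2,interpolation=cv2.INTER_CUBIC); save('topz',a)
s=np.load('pics/scene0.npz')['p']; save('scenez',cv2.resize(s[130:300,190:350],None,fx=3.5,fy=3.5,interpolation=cv2.INTER_CUBIC))
# plate top z 0.042 pts; table
for (u,v) in [(298,182),(280,182),(298,205),(255,235),(236,175),(275,160)]: print(u,v,C[v,u].round(4))
z=C[...,2]; m=((z>0.037)&(z<0.048)).astype(np.uint8); m[:,:250]=0;m[:,345:]=0;m[:130]=0;m[260:]=0
save('m',np.repeat(m[:,:,None]*255,3,2))
k=(z>0.068); 
n,l,st,ce=cv2.connectedComponentsWithStats(((z>0.07)&(d>0)).astype(np.uint8))
for i in range(1,n):
    if 3<st[i,4]<4000 and st[i,0]<420: 
        q=C[l==i]; print(st[i],ce[i].round(1),q.mean(0).round(4),q[:,2].max().round(4))
P=C[m>0]; print(len(P),P.min(0),P.max(0))
E
```

```text
298 182 [ 0.4891 -0.0717  0.0678]
280 182 [ 0.4906 -0.0334  0.0596]
298 205 [ 0.4416 -0.0715  0.0432]
255 235 [ 0.378   0.0252 -0.0048]
236 175 [0.5051 0.059  0.0777]
275 160 [ 0.5398 -0.0232  0.0468]
[299 145   6   6  28] [301.5 147.8] [ 0.5604 -0.08    0.0777] 0.0809
[273 148   9  10  68] [277.1 152.5] [ 0.5453 -0.0287  0.1164] 0.127
[321 157   6   6  27] [323.9 159.5] [ 0.5348 -0.1267  0.0775] 0.0826
[230 170   9   9  67] [234.1 174.1] [0.5072 0.0631 0.0769] 0.0828
[263 175   6   6  26] [265.4 177.2] [ 0.4995 -0.0029  0.0778] 0.082
[298 180   4   3   5] [299.6 180.8] [ 0.4913 -0.075   0.0713] 0.0721
[329 181   6   6  26] [331.4 183.8] [ 0.4831 -0.1415  0.0778] 0.0821
[344 185  33  19 265] [364.9 196.4] [ 0.4491 -0.1964  0.1726] 0.2068
[270 199   6   6  24] [272.3 201.4] [ 0.4482 -0.0167  0.0771] 0.0821
[317 204   6   6  27] [319.3 206.2] [ 0.4364 -0.1152  0.0776] 0.0812
[293 211   5   6  25] [295.  213.4] [ 0.4222 -0.0639  0.0775] 0.0829
[315 221  25  25 500] [327.  232.9] [ 0.3801 -0.1285  0.1   ] 0.1468
[153 239  55  39 526] [177.2 260. ] [0.3289 0.1819 0.0912] 0.105
3436 [ 0.35414564 -0.15980018  0.03701442] [0.58015439 0.03236414 0.0479869 ]
```

View pics/topz.png

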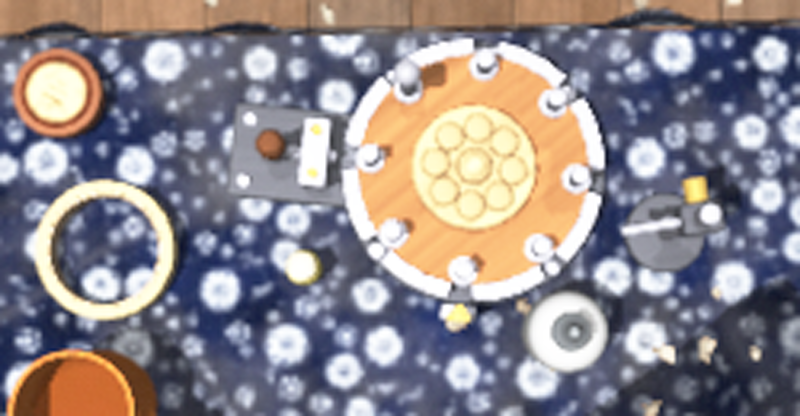

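View pics/scenez.png

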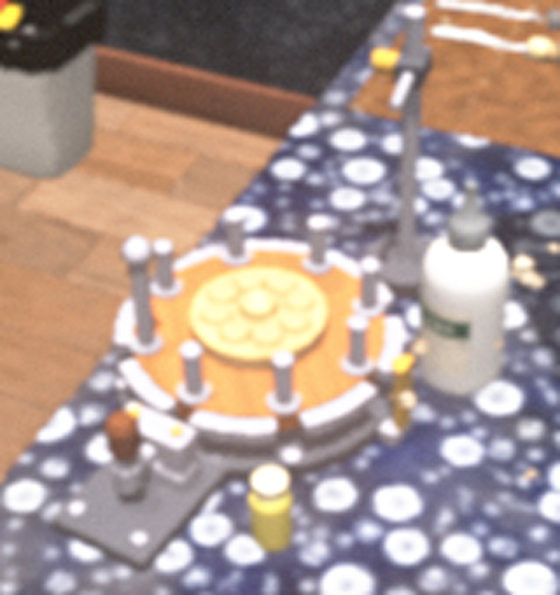

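Fitting the studs puts the hub at about (0.491, -0.072), with hub x at about -6.7° in world. The tall stud is at +45° in the hub frame and the pointer is at 180°. The third stud clockwise is therefore at -90°, so the plate has to turn 90° clockwise (two clicks). I'll push the tall stud with shut fingers, passing above the short studs.

```bash
cat >> h.py <<'E'
HUB=np.array([0.4914,-0.0720]); PSI=np.arctan2(-0.0161,0.1382)
def Rz(ydir): # tool down with y along ydir angle (world rad)
    y=np.array([np.cos(ydir),np.sin(ydir),0]); z=np.array([0,0,-1.]); return np.stack([np.cross(y,z),y,z],1)
def hubpt(x,y,z):
    c,s=np.cos(PSI),np.sin(PSI); return np.array([HUB[0]+c*x-s*y,HUB[1]+s*x+c*y,z])
def push(a,z,off=0.0185,flip=0):
    a=np.radians(a); x=.07*np.cos(a)-off*np.sin(a); y=.07*np.sin(a)+off*np.cos(a)
    return hubpt(x,y,z),Rz(a+PSI+np.pi*flip)
E
python3 - <<'E'
from h import *
print(HUB,np.degrees(PSI))
for flip in (0,1):
    for a in (58,0,-36):
        print(flip,a,push(a,.085)[0].round(3),robot.ik(*push(a,.085,flip=flip)))
    print('bolt',robot.ik(hubpt(0,.165,.062),Rz(PSI+np.pi*flip)))
E
```

```text
[ 0.4914 -0.072 ] -6.64488108958026
0 58 [ 0.521 -0.006  0.085] [  20.97858597   14.2069936   -29.26543227    0.          -46.52757413
 -149.62346706]
0 0 [ 0.563 -0.062  0.085] [ 13.53599859  18.03920109 -23.55932478   0.         -48.40147413
 159.81912032]
0 -36 [ 0.555 -0.106  0.085] [  9.04328023  17.95399869 -23.69022324   0.         -48.35577807
 128.31183868]
bolt [ 31.90585962  15.83292664 -30.89224764   0.         -43.27482572
 141.44925929]
1 58 [ 0.521 -0.006  0.085] [ 20.97858597  14.2069936  -29.26543227   0.         -46.52757413
  30.37653294]
1 0 [ 0.563 -0.062  0.085] [ 13.53599859  18.03920109 -23.55932478   0.         -48.40147413
 -20.18087968]
1 -36 [ 0.555 -0.106  0.085] [  9.04328023  17.95399869 -23.69022324   0.         -48.35577807
 -51.68816132]
bolt [ 31.90585962  15.83292664 -30.89224764   0.         -43.27482572
 -38.55074071]
```

Run:
```python
from h import *
robot.move_gripper(0.0)
p=robot.read_position(); robot.servo_line([p[0],p[1],.30],speed=.2)
x,R=push(60,.30,flip=1); robot.goto(x,R); print(robot.read_position().round(4),x.round(4),robot.read_t())
robot.servo_line(push(60,.10,flip=1)[0],speed=.15)
p,d=robot.grab_frame('top'); save('top1',cv2.resize(p[100:260,180:400],None,fx=3.6,fy=3.6,interpolation=cv2.INTER_CUBIC))
p,d=robot.grab_frame('scene'); save('scene1',cv2.resize(p[130:300,170:370],None,fx=3.5,fy=3.5,interpolation=cv2.INTER_CUBIC))
print(robot.read_t(),robot.read_force(),robot.read_position())
```

```text
[ 0.5184 -0.0054  0.3   ] [ 0.5183 -0.0048  0.3   ] 4.425
6.0083 [ 0.25125274 -0.08699622 -0.00776061] [ 0.51882269 -0.00464607  0.10076783]
```

View pics/scene1.png

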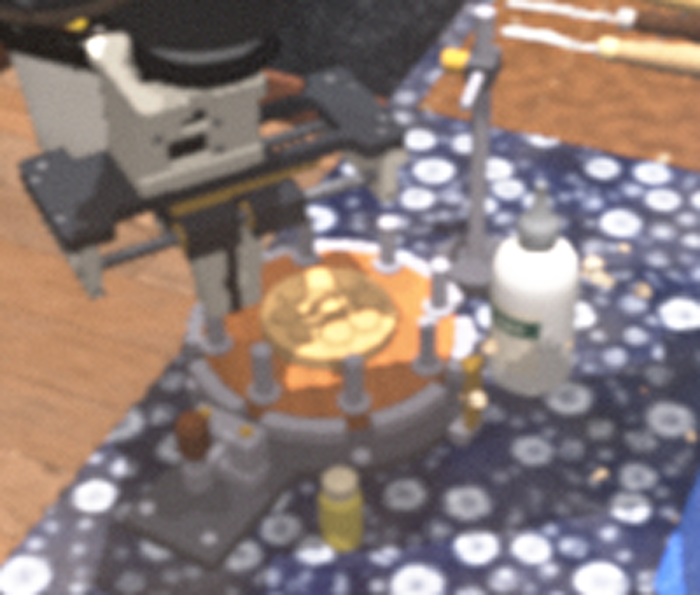

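The fingers are just counter-clockwise of the tall stud near (225,290), with clearance all round. Pushing now.

Run:
```python
from h import *
x,R=push(60,.085,flip=1); robot.servo_line(x,R,speed=.08); print(robot.read_force().round(1))
for a in list(range(56,-37,-4)):
    x,R=push(a,.085,flip=1); robot.servo_line(x,R,speed=.06)
    f=robot.read_force(); print(a,f.round(1),robot.read_t().__round__(2))
    if np.linalg.norm(f)>25: print('STOP');break
p,d=robot.grab_frame('top'); save('top2',cv2.resize(p[100:260,180:400],None,fx=3.6,fy=3.6,interpolation=cv2.INTER_CUBIC))
```

```text
[0.1 0.4 0.4]
56 [ 0.  -0.3 -0.2] 6.59
52 [-0.2  0.2  0.1] 6.84
48 [ 0.4 -0.6 -0.6] 7.09
44 [-1.2  1.7  0.4] 7.34
40 [-1.7  0.5 -0.6] 7.59
36 [-1.8  1.2 -0.1] 7.84
32 [-0.7  1.2  0.6] 8.09
28 [ 0.7  1.  -0.5] 8.34
24 [ 0.5 -0.  -0.2] 8.59
20 [-0.4  0.6 -0.2] 8.84
16 [-0.1  0.3  0.3] 9.09
12 [ 0.4  0.  -1.2] 9.34
8 [ 0.3 -0.1  0.2] 9.59
4 [ 0.5 -0.1 -0.1] 9.84
0 [-0.4  3.6 -0. ] 10.09
-4 [-1.3  2.8 -1.4] 10.34
-8 [-0.8  2.3  0.3] 10.59
-12 [-1.7  1.6  0.3] 10.84
-16 [0.1 1.5 0.5] 11.09
-20 [-0.7 -0.1 -0.3] 11.34
-24 [0.2 0.7 0.2] 11.59
-28 [-0.3 -0.1  0.6] 11.84
-32 [0.5 1.2 0.7] 12.09
-36 [-0.2 -0.1 -0.2] 12.34
```

View pics/top2.png

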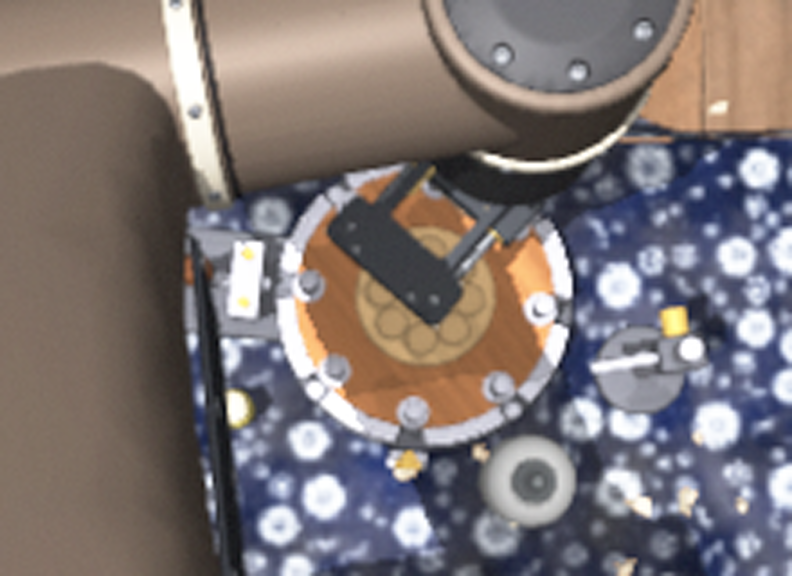

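The forces show two detent clicks. A short stud is at the pointer (413,410), and the tall stud is hidden under the arm. I'll back off, move outside the bolt knob and check.

Run:
```python
from h import *
x,R=push(-28,.085,flip=1); robot.servo_line(x,R,speed=.08)
robot.servo_line([x[0],x[1],.20],speed=.15)
robot.goto(hubpt(0,.175,.20),Rz(PSI+np.pi))
for c in('top','scene'):
    p,d=robot.grab_frame(c); np.savez('pics/%s3.npz'%c,p=p,d=d)
    q=p[130:240,220:400] if c=='top' else p[130:300,170:370]
    save(c+'3',cv2.resize(q,None,fx=3.5,fy=3.5,interpolation=cv2.INTER_CUBIC))
t=Cam('top'); d=np.load('pics/top3.npz')['d']; C=t.cloud(d); z=C[...,2]
n,l,st,ce=cv2.connectedComponentsWithStats(((z>0.07)&(d>0)).astype(np.uint8))
for i in range(1,n):
    if 3<st[i,4]<300:
        q=C[l==i]; v=q.mean(0)[:2]-HUB; print(ce[i].round(1),q.mean(0).round(4),q[:,2].max().round(4),'r',np.hypot(*v).round(4),'hub ang',(np.degrees(np.arctan2(v[1],v[0])-PSI)).round(1))
print(robot.read_t(),robot.read_position())
```

```text
[301.5 147.8] [ 0.5605 -0.08    0.0771] 0.081 r 0.0696 hub ang 0.0
[277.3 155. ] [ 0.546  -0.0287  0.0779] 0.0811 r 0.0697 hub ang 45.1
[325.2 157.3] [ 0.5337 -0.1263  0.1169] 0.1274 r 0.0688 hub ang -45.5
[234.1 174.2] [0.507  0.0631 0.0767] 0.0821 r 0.136 hub ang 90.0
[265.4 177.3] [ 0.4994 -0.0029  0.077 ] 0.0808 r 0.0696 hub ang 90.1
[331.4 183.8] [ 0.483  -0.1414  0.0787] 0.0822 r 0.0699 hub ang -90.2
[364.9 196.3] [ 0.4492 -0.1964  0.1729] 0.2066 r 0.1314 hub ang -102.1
[272.4 201.4] [ 0.4481 -0.017   0.0783] 0.0827 r 0.07 hub ang 134.8
[319.3 206.2] [ 0.4364 -0.1153  0.0773] 0.0819 r 0.0699 hub ang -135.2
[295.  213.5] [ 0.4219 -0.064   0.0781] 0.082 r 0.0699 hub ang 180.0
14.5333 [0.51174874 0.10108171 0.19959684]
```

View pics/top3.png

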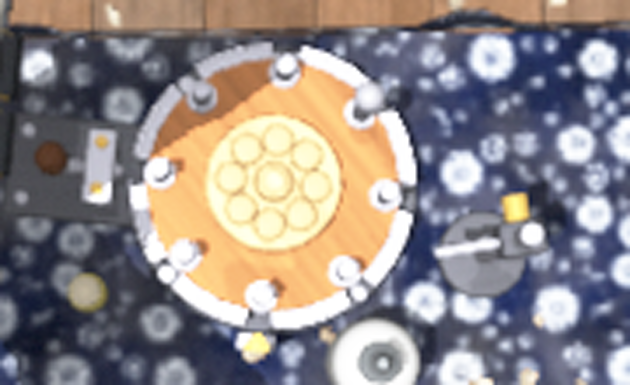

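View pics/scene3.png

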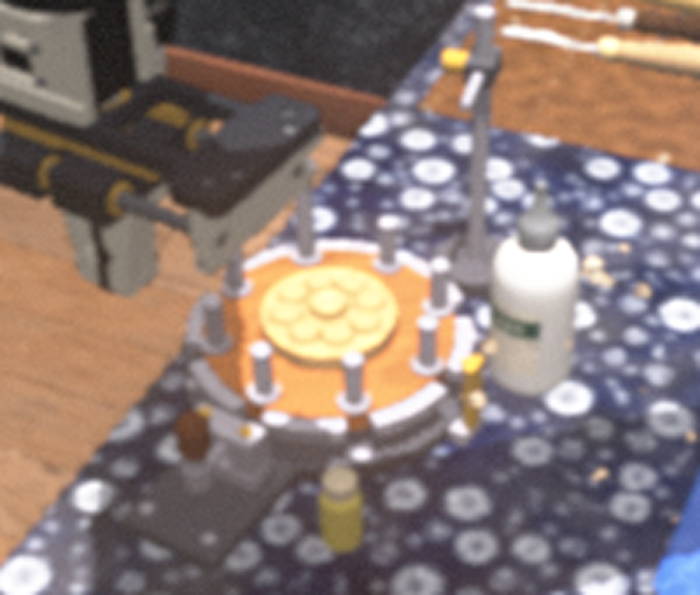

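The plate rests with the tall stud at -45.5° in the hub frame and the third clockwise stud at 180.0°, at the pointer. In the top crop the tall stud is at (370,98), the pointed-at stud at (261,295) and the knob at (50,158). Next I'll push the bolt home, watching the force.

Run:
```python
from h import *
robot.servo_line(hubpt(0,.175,.060),Rz(PSI+np.pi),speed=.12)
yh=hubpt(0,1,0)-hubpt(0,0,0)
robot.dwell(.2); f0=robot.read_force(); print(f0.round(1))
robot.servo_line(hubpt(0,.160,.060),speed=.05)
y=.160
while y>.1335:
    y-=.001; robot.servo_line(hubpt(0,y,.060),speed=.02)
    f=np.median([(robot.read_force()-f0)@yh for _ in range(3)]); q=(robot.read_position()[:2]-HUB)@yh[:2]
    print(round(y,4),q.round(4),f.round(1))
    if f>14: print('stop');break
robot.dwell(.2);print((robot.read_force()-f0)@yh,robot.read_t())
```

```text
[ 0.3  0.5 -0.4]
0.159 0.159 -1.0
0.158 0.1582 1.4
0.157 0.1571 1.2
0.156 0.156 1.6
0.155 0.1549 1.6
0.154 0.1539 0.7
0.153 0.1529 1.3
0.152 0.1519 1.1
0.151 0.1509 1.0
0.15 0.1499 1.7
0.149 0.1489 0.5
0.148 0.1479 0.6
0.147 0.1469 0.8
0.146 0.1459 0.6
0.145 0.1449 1.6
0.144 0.1439 1.2
0.143 0.1429 2.0
0.142 0.1419 0.9
0.141 0.1416 4.0
0.14 0.1414 7.7
0.139 0.1412 12.1
0.138 0.141 16.7
stop
16.95568701625109 22.2
```

The hard stop came about 18 mm after first contact, which fits the bolt being fully home. I'll back off and check.

Run:
```python
from h import *
robot.servo_line(hubpt(0,.165,.060),speed=.08)
robot.servo_line(hubpt(0,.165,.20),speed=.15)
robot.goto(hubpt(0.02,.20,.28),Rz(PSI+np.pi))
for c in('top','scene'):
    p,d=robot.grab_frame(c); np.savez('pics/%s4.npz'%c,p=p,d=d)
    q=p[130:240,150:400] if c=='top' else p[130:380,130:370]
    save(c+'4',cv2.resize(q,None,fx=2.4 if c=='scene' else 3.2,fy=2.4 if c=='scene' else 3.2,interpolation=cv2.INTER_CUBIC))
t=Cam('top'); d=np.load('pics/top4.npz')['d']; C=t.cloud(d); z=C[...,2]
n,l,st,ce=cv2.connectedComponentsWithStats(((z>0.07)&(d>0)).astype(np.uint8))
for i in range(1,n):
    if 3<st[i,4]<600:
        q=C[l==i]; v=q.mean(0)[:2]-HUB; print(ce[i].round(1),q.mean(0).round(4),q[:,2].max().round(4),'r',np.hypot(*v).round(4),'hub ang',(np.degrees(np.arctan2(v[1],v[0])-PSI)).round(1))
print(robot.read_t(),robot.read_position(),robot.read_force())
```

```text
[301.6 147.9] [ 0.5604 -0.0802  0.0771] 0.0826 r 0.0695 hub ang -0.1
[277.3 154.9] [ 0.5462 -0.0287  0.0781] 0.0833 r 0.0699 hub ang 45.0
[325.1 157.4] [ 0.5336 -0.1262  0.1156] 0.1259 r 0.0687 hub ang -45.4
[242.3 174.9] [0.5052 0.0458 0.0769] 0.0829 r 0.1186 hub ang 90.0
[265.2 177.2] [ 0.4996 -0.0026  0.0773] 0.0822 r 0.0699 hub ang 89.9
[331.4 183.8] [ 0.4831 -0.1415  0.0776] 0.0815 r 0.07 hub ang -90.1
[299.8 182.6] [ 0.4875 -0.0754  0.0709] 0.0717 r 0.0052 hub ang -132.6
[364.9 196.3] [ 0.4491 -0.1964  0.1731] 0.209 r 0.1314 hub ang -102.1
[272.4 201.4] [ 0.4481 -0.017   0.0778] 0.0819 r 0.07 hub ang 134.8
[319.3 206.2] [ 0.4364 -0.1152  0.0777] 0.0812 r 0.0699 hub ang -135.2
[295.  213.5] [ 0.4219 -0.064   0.0774] 0.0826 r 0.0699 hub ang 180.1
[327.  232.8] [ 0.3804 -0.1284  0.1   ] 0.1471 r 0.1245 hub ang -146.4
[177.1 260.1] [0.3286 0.1821 0.0916] 0.1053 r 0.3017 hub ang 129.3
24.325 [0.53361368 0.12404604 0.27839759] [-0.26561453 -0.4912534  -0.72059449]
```

View pics/top4.png

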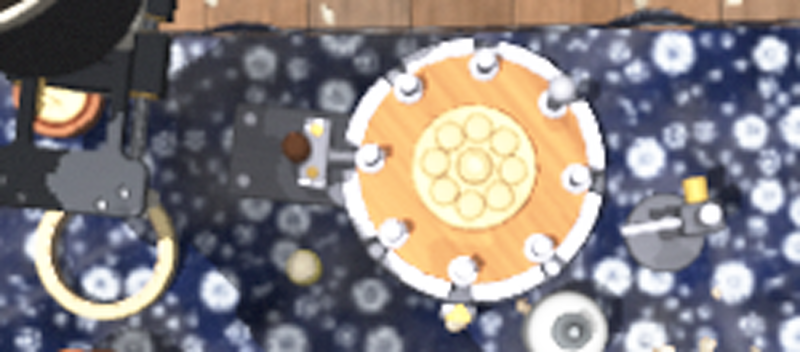

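View pics/scene4.png

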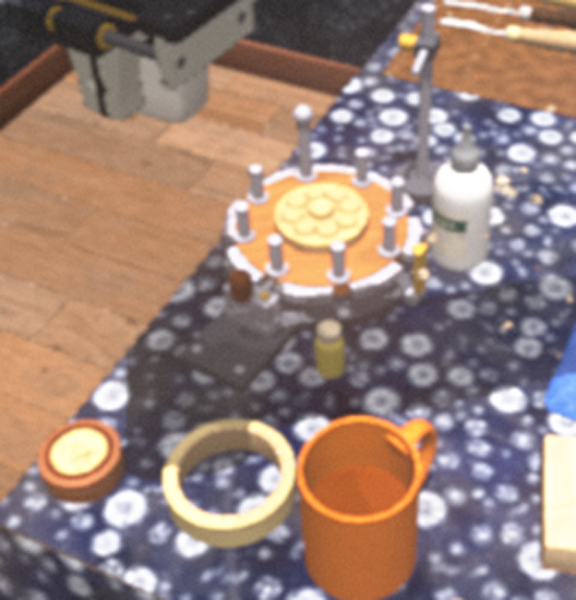

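The knob now sits 118.6 mm from the hub axis (home is 119 mm), and the bolt's nose enters the rim at (345,157). The third stud clockwise is at the pointer (462,268), and the bystanders have not moved.

Run:
```python
from h import *
robot.dwell(.5); robot.job_done(); print(robot.read_t())
```

```text
the job is handed in; nothing more can be done
the job is handed in; nothing more can be done
```

The third stud clockwise from the tall one now rests at the brass pointer, and the lock bolt is fully home. I handed the job in at about 25 s on the robot's clock, with the arm clear of everything.

I turned the plate 90° clockwise, two clicks, by pushing the tall stud with the shut fingers. I then slid the bolt home by its knob, pressing until it met a hard stop at about 17 N.

My last checks, from the top camera:
- **Station:** the stud at the pointer sits at 180.1° in the hub frame, and the tall stud is at -45.4°, so the plate is in a station.
- **Bolt:** the knob is 118.6 mm from the hub axis, against a nominal 119 mm when home. The picture shows the nose in the rim.
- **Other things:** the glue bottle, mug and stand measure within about half a millimetre of where they started. The tape, wax tin and tint bottle I checked only by eye, and they look unmoved.

No check failed. The one mismatch was that the bolt stopped with the fingers about 3 mm further out than I expected. That fits the fingers being thicker than I had assumed, and the knob position confirms the bolt is home.

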